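Seat the bar in the cropper and hold its guard open

ROBOT

A 7-joint arm with a two-finger parallel gripper is mounted at the origin on the work surface. World frame = base frame: x ahead of the robot, y to its left, z up, the work surface at z = 0. Lengths are in m, angles in rad, forces in N, time in s.
With the tool pointing down it reaches from about 0.425 to 0.875 m from the base axis. Payload 4.7 kg.
Tool frame: the origin (TCP) lies at the very end of the fingers, on their centre line; the grasp point (between the pads) lies 19 mm behind it (grip_point_offset is the distance from the TCP to the grasp point, in m); y points along the fingers, z is the direction in which the jaws open and shut, and the axes are right-handed (so a half turn about y gives the same grasp; the last joint's range is limited). The gripper opens to 85 mm and grips with 20 to 120 N. Pads are 22 mm wide; open, the fingers measure 114 mm over their backs; the gripper's body (76 mm by 85 mm) begins 54 mm behind the grasp point. The pads swing forward as they close: fully open they stand 13 mm farther back than shut.
Start: joints at [1.339, 0.321, -0.07, 1.45, 0.023, 1.371, -0.057], TCP at [0.158, -0.63, 0.205] pointing down, gripper open.
Joint ranges: [-2.86, 2.86], [-0.3, 2.09], [-1.38, 1.24], [0.06, 2.45], [-1.56, 4.7], [0.09, 2.05], [-2.69, 2.69]. Speed limits (rad/s): [2.57, 2.57, 3.14, 3.14, 3.14, 3.14, 3.14].

INTERFACE

Orientations are given as a 3x3 rotation matrix whose columns are the frame's x, y, z axes.
In Python, from station import sense, read_camera, camera_model, hand_in, grip_point_offset gives the robot as it stands. The module is installed in compiled form; this text tells all that it offers.
- The arm moves only by the tool servo_tool, never from a script. Its argument "targets" is a list of rows, each an object with "xyz": the shift along the tool's x, y, z in m, a list of three; "delta_rot": the turn, a rotation vector about the tool's x, y, z in degrees, a list of three. A call has 1 to 20 rows; each row is the pose to reach, as a shift and turn from the pose measured when the call began, along the tool's axes at that moment; what a row does not reach only later rows make up. A row lasts 1/8 s, in which the tool goes at most 62.5 mm and 10.7 degrees, less where a joint would pass 70% of its speed; a pose out of reach is approached as far as the arm can. A call with a gripper value outside its range is refused whole. "gripper" is the opening, from -1 (shut) to 1 (fully open), set as the call begins (left out, the last holds). The fingers move at their own pace and stop on an object; "grip_force" is the grip in N (left out, the last holds). Time passes only in rows, so rows that repeat a pose let the fingers close. It gives the time, the measured TCP pose, the force and the opening at its end, in the units of the state.
- sense(): the state, without advancing time (a new reading comes with each control period).
- read_camera(name): name is "scene" or "side" or "wrist"; returns (picture, depth): 384x512x3 uint8, blue, green, red; 384x512 float32, m along the optical axis (not along the pixel's ray), 0 where there is no reading.
- camera_model(name): a dict with "fovy" (degrees; the focal length in pixels is half the picture's height over the tangent of half this angle, whatever the lens; pixels are square), "cx", "cy" (the principal point, pixels), "k1" (the pictures are not rectified: a ray, as slopes to the right and down, at radius r is drawn at 1 + k1 r^2 times it, then the intrinsics apply), "world_from_camera" (4x4, takes a point from camera to world coordinates). Camera axes: x right, y up, looking along -z (the intrinsics and any distortion apply to the point x, -y, -z); pixel columns grow to the right and rows downward; lengths in m; the calibration is good to about 2 mm. A picture is of the moment at which its call begins: read the wrist's pose just before it. camera_model takes no time and is no camera call; for the wrist camera it gives the pose at the moment of the call.
- hand_in(): hands the job in, once; it reports no verdict.
The state is a dict: "clock": time; "joints": joint angles; "dq": joint speeds; "joint_efforts": joint torques, N m; "ee_pos": TCP position; "eef_rot": TCP orientation; "wrist_force": force on the tool from outside, world axes, zero at the start; "ft_torque": the same for the moment, N m; "opening": finger opening in m.
Only numpy, scipy, OpenCV 4.12 (cv2) and the standard library are available. Lean on these libraries where they do the work, as an engineer would, in place of code of your own. Each camera call takes 0.05 s, during which the arm holds its last target.

TASK

Slide the square steel tube along its guide in the bar cropper, under the closed yellow guard, until it is fully home against the brass stop hidden inside. Then lift the guard, which has a black handle, and hold it open at 45 degrees so that I can check the cut: the guard falls shut by itself, so finish while still holding it there, with the tube still home and everything else on the bench left where it is.

Things in the scene. Friction and masses are not known exactly. Their poses are not given: they have to be found in the camera images.
- cropper: Fixed machine: green base plate, top 20 mm above the bench. Origin on the bench under the plate, which spans x -80..190, y -190..150 mm. Its x axis points away from the robot (yaw -0.3..0.2), from handle to grey pump block; +y runs along the guide to the stop. Guide: centre line x = -30, two rails 28.6 mm apart, 12 mm high, from y -100 to 70; plate bare at y below -100.
- guard (a joint): Angle of the guard in rad: 0 = shut (top plate level), grows as its handle side is lifted; 45 degrees = 0.785; it cannot pass 1.3 and falls shut from everywhere. About 0.5 to 0.9 kg, so its handle carries 2 to 4 N.
- guard_handle (a point): Centre of the guard's handle: round black bar 12 mm thick, 100 mm long, parallel to cropper y, on the robot's side of the guard. Shut: 105 mm above the bench at cropper x -145, y 0. 59 mm free between it and the guard's front plate, free above and below. It moves on an arc of radius 235 mm about the hinge; when gripped from above it can turn between the pads.
- guard_hinge (a point): Centre of the guard's hinge axis (parallel to cropper y) at cropper x 90, y 0, z 105 mm, level with the shut handle. The guard is a yellow sheet-steel hood from the hinge 170 mm towards the robot, y -70..70, top 107 mm above the bench, sides ending 61 mm above it so that the tube passes beneath.
- bar_center (a point): Centre of the loose square steel tube, 24 x 24 x 180 mm (long axis = its y = cropper y), 0.25 to 0.5 kg, lying on the base plate in the guide, centre 32 mm above the bench. Starts 40 to 100 mm short of the stop; slides to +y against 1 to 5 N of friction and stays where it is left.
- bar_tip (a point): Centre of the tube's inner end face (+y end), the one that must meet the stop.
- bar_outer (a point): Centre of the tube's outer end face (-y end), which sticks out of the open end of the guide, well clear of the guard, and can be pushed in +y. 32 mm above the bench; the end face spans 20 to 44 mm above the bench.
- stop_face (a point): Centre of the face of the brass stop block that the tube's inner end must meet, in the guide under the guard, 32 mm above the bench; the stop is rigid and its face looks to the cropper's -y. It lies at cropper y 20 to 50 mm, differently each time.
Not all that is in view belongs to the job. Of the things shaped like the part that bears bar_center, the bare steel one is meant.

How it is judged:
On the way, in this order (a step that is already met when the one before it is completed fails the run):
1. the tube is fully home against the stop while the guard is still shut (y of bar_tip in the frame of stop_face between -0.003 and 0.003 m and x of bar_tip in the frame of stop_face between -0.006 and 0.006 m and z of bar_center in the frame of cropper below 0.037 m and angle between the y axis of bar_center and the y axis of cropper, either way round below 0.08 rad and value of joint guard below 0.1 rad), for 0.2 s.
2. the robot holds the guard open at 45 degrees, the tube still home (y of bar_tip in the frame of stop_face between -0.003 and 0.003 m and x of bar_tip in the frame of stop_face between -0.006 and 0.006 m and z of bar_center in the frame of cropper below 0.037 m and angle between the y axis of bar_center and the y axis of cropper, either way round below 0.08 rad and value of joint guard between 0.698 and 0.873 rad and contact force between any of the fingers, the arm and guard above 0.5 N), for 0.3 s.
At the end, for the whole second after the job is handed in: The robot is touching and holding the guard still at 45 degrees (within 5), the tube touches neither guard nor fingers, lies straight in its guide and its inner end is within 3 mm of the stop's face (all of step 2 and velocity of joint guard between -0.06 and 0.06 rad/s and contact force between each of guard, the fingers and bar below 0.2 N and linear speed of bar below 0.02 m/s); the arm keeps its last pose, push and grip.
It fails at once if a bystander on the bench or on the cropper is pushed more than 40 mm away (distance of any of offcut, soapstone, hammer, wire_brush, rivet_jar, tin_mug, square from where it was at the start of the episode above 0.04 m).
It also fails if it takes over 51 s, if anything falls off the work surface, if the arm or the gripper's body presses on something with over 40 N, if the wrist force passes 120 N, or if a joint passes its speed limit or range.

## Working session

There is one attempt and no reset: what is moved stays moved. The work goes in short steps, Python scripts to look and compute and a tool call to move; the robot and the scene stay as the last step left them, time stands still between calls to the robot, and variables do not carry over. Pictures are saved under pics/ and viewed, and the job is handed in when it is done.

Besides the shell and the picture viewer there is one more tool, called in YAML: its name, and indented under it one key for each argument. servo_tool: Moves the arm, as the interface text tells. Its arguments: {"type":"object","properties":{"targets":{"type":"array"},"gripper":{"type":"number"},"grip_force":{"type":"number"}},"required":["targets"]}

```bash
mkdir -p pics; cat > h.py <<'E'
import numpy as np, cv2
from station import sense, read_camera, camera_model, hand_in, grip_point_offset
np.set_printoptions(precision=4,suppress=True)
def cloud(name):
    m=camera_model(name); p,d=read_camera(name)
    T=np.array(m["world_from_camera"]); H,W=d.shape
    f=H/2/np.tan(np.radians(m["fovy"])/2)
    K=np.array([[f,0,m["cx"]],[0,f,m["cy"]],[0,0,1]])
    u,v=np.meshgrid(np.arange(W),np.arange(H))
    pts=np.stack([u,v],-1).reshape(-1,1,2).astype(np.float64)
    n=cv2.undistortPoints(pts,K,np.array([m["k1"],0,0,0.])).reshape(H,W,2)
    c=np.stack([n[...,0]*d,-n[...,1]*d,-d],-1)
    w=c@T[:3,:3].T+T[:3,3]
    w[d==0]=np.nan
    return p,d,w
E
python3 - <<'E'
from h import *
s=sense();print(s); print(grip_point_offset)
for n in ["scene","side","wrist"]:
    p,d,w=cloud(n); cv2.imwrite(f"pics/{n}0.png",p); np.save(f"{n}0.npy",w); cv2.imwrite(f"{n}0raw.png",p); print(n,camera_model(n))
E
```

```text
{'clock': 0.0, 'joints': array([ 1.3391,  0.3218, -0.0701,  1.4517,  0.0226,  1.3708, -0.0569]), 'dq': array([-0.001 ,  0.0021,  0.001 ,  0.0007, -0.001 , -0.0002,  0.0005]), 'joint_efforts': array([ -0.    , -49.3574,  -0.382 , -31.4337,   0.013 ,   0.0111,
         0.    ]), 'ee_pos': array([ 0.158 , -0.6299,  0.2042]), 'eef_rot': array([[-0.9699, -0.0006,  0.2433],
       [-0.2433,  0.0018, -0.9699],
       [ 0.0001, -1.    , -0.0019]]), 'wrist_force': array([-0.3266, -0.6189,  0.208 ]), 'ft_torque': array([ 0.0095, -0.0436,  0.0367]), 'opening': 0.08553456938232237}
0.0187
scene {'fovy': 46.631888974239466, 'cx': 250.2024202171775, 'cy': 197.92979085756087, 'k1': 0.004283577689519158, 'world_from_camera': array([[ 0.6609, -0.5576,  0.5023,  1.0299],
       [ 0.7505,  0.4891, -0.4445, -0.4492],
       [ 0.0021,  0.6707,  0.7417,  0.8085],
       [ 0.    ,  0.    ,  0.    ,  1.    ]])}
side {'fovy': 50.10831637520533, 'cx': 256.31403318661717, 'cy': 194.08071094512368, 'k1': -0.03165621537455598, 'world_from_camera': array([[-0.8485,  0.2987, -0.4369,  0.1464],
       [-0.5287, -0.4415,  0.725 ,  0.6258],
       [ 0.0236,  0.8461,  0.5325,  0.5658],
       [ 0.    ,  0.    ,  0.    ,  1.    ]])}
wrist {'fovy': 69.30505002098272, 'cx': 254.28081049642975, 'cy': 192.90120809897843, 'k1': -0.0691791812505815, 'world_from_camera': array([[ 0.2435,  0.9317,  0.2696,  0.2263],
       [-0.9699,  0.2346,  0.0653, -0.6133],
       [-0.0024, -0.2774,  0.9608,  0.3737],
       [ 0.    ,  0.    ,  0.    ,  1.    ]])}
```

View pics/scene0.png

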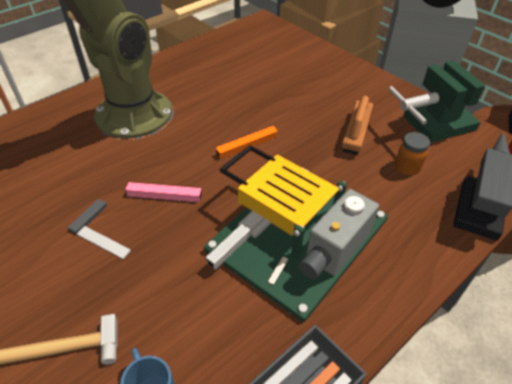

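View pics/side0.png

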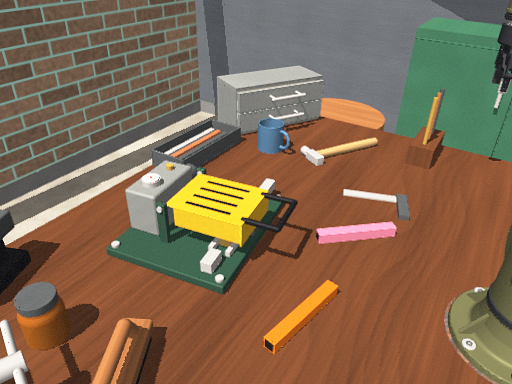

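View pics/wrist0.png

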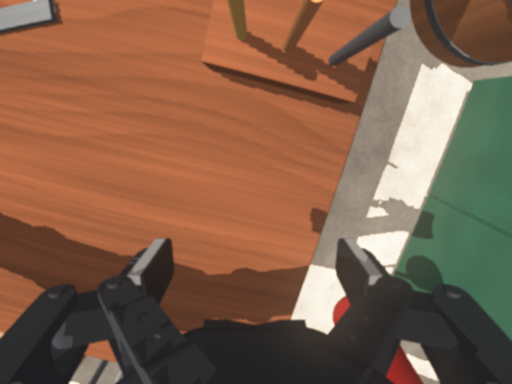

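The scene view shows the yellow guard around (288,192), with the handle at its upper left (about 225,165). The tube's outer end sticks out at about (215,258), and a small white bystander sits on the plate at (278,270). Next I'll measure the cropper pose.

```bash
python3 - <<'E'
from h import *
for n in ["scene","side"]:
    p=cv2.imread(f"{n}0raw.png"); w=np.load(f"{n}0.npy"); hsv=cv2.cvtColor(p,cv2.COLOR_BGR2HSV)
    z=w[...,2]
    def rep(name,m):
        q=w[m]; 
        print(n,name,len(q),np.median(q,0)); 
        if len(q)<10: return
        r=cv2.minAreaRect((q[:,:2]*1000).astype(np.float32)); print("   rect",r, cv2.boxPoints(r).round(0).tolist())
        return q
    near=(w[...,0]>.3)&(w[...,0]<1.0)&(abs(w[...,1])<.5)
    rep("yellowtop",(hsv[...,0]>20)&(hsv[...,0]<33)&(hsv[...,1]>180)&(z>.102)&(z<.113)&near)
    rep("greenplate",(hsv[...,0]>60)&(hsv[...,0]<95)&(hsv[...,1]>100)&(z>.012)&(z<.026)&near)
    rep("handle",(hsv[...,2]<70)&(z>.09)&(z<.12)&near)
    rep("tubetop",(hsv[...,1]<70)&(z>.040)&(z<.049)&near)
    big=cv2.resize(p[130:330,180:420] if n=="scene" else p[140:300,90:330],None,fx=3,fy=3,interpolation=cv2.INTER_CUBIC)
    cv2.imwrite(f"pics/{n}z.png",big[:600,:800])
E
```

```text
scene yellowtop 3057 [0.5945 0.0495 0.1064]
   rect ((584.8275146484375, 52.423561096191406), (173.3326416015625, 141.396484375), 9.01331901550293) [[488.0, 109.0], [510.0, -31.0], [681.0, -4.0], [659.0, 136.0]]
scene greenplate 123 [ 0.6626 -0.0394  0.0192]
   rect ((648.7954711914062, -35.109710693359375), (195.85287475585938, 230.1715850830078), 52.838478088378906) [[498.0, -44.0], [681.0, -183.0], [800.0, -27.0], [616.0, 112.0]]
scene handle 925 [0.8255 0.3314 0.1067]
   rect ((688.7207641601562, 185.1866912841797), (615.4851684570312, 317.6280822753906), 56.6823844909668) [[387.0, 15.0], [652.0, -159.0], [990.0, 355.0], [725.0, 530.0]]
scene tubetop 1408 [ 0.7546 -0.1131  0.0441]
   rect ((808.5914916992188, 27.64080810546875), (744.64111328125, 402.4808654785156), 59.35408401489258) [[446.0, -190.0], [792.0, -395.0], [1172.0, 245.0], [825.0, 451.0]]
side yellowtop 2642 [0.5763 0.0648 0.1068]
   rect ((582.7807006835938, 52.1399040222168), (171.4501190185547, 150.07962036132812), 8.775517463684082) [[487.0, 113.0], [510.0, -35.0], [679.0, -9.0], [656.0, 139.0]]
side greenplate 434 [0.5828 0.1229 0.0203]
   rect ((611.1920776367188, 167.14266967773438), (610.8632202148438, 230.49609375), 54.466285705566406) [[340.0, -14.0], [527.0, -148.0], [882.0, 349.0], [695.0, 483.0]]
side handle 905 [0.4998 0.0834 0.1078]
   rect ((630.06201171875, 182.23414611816406), (540.8069458007812, 266.1780090332031), 60.25992202758789) [[380.0, 13.0], [611.0, -119.0], [880.0, 351.0], [649.0, 483.0]]
side tubetop 1048 [ 0.8231 -0.1374  0.0442]
   rect ((747.46923828125, -82.7255859375), (378.9653625488281, 881.073974609375), 9.857034683227539) [[485.0, 319.0], [636.0, -549.0], [1010.0, -484.0], [859.0, 384.0]]
```

```bash
ls pics
```

```text
scene0.png
scenez.png
side0.png
sidez.png
wrist0.png
```

View pics/scenez.png

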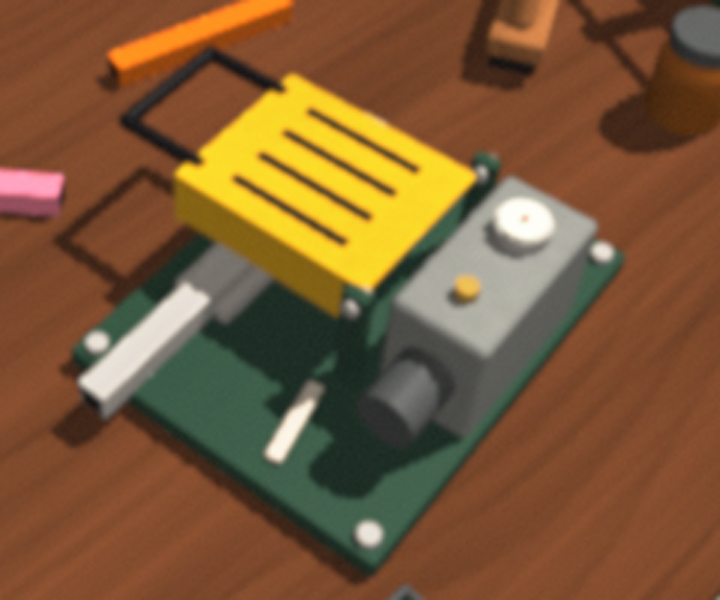

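View pics/sidez.png

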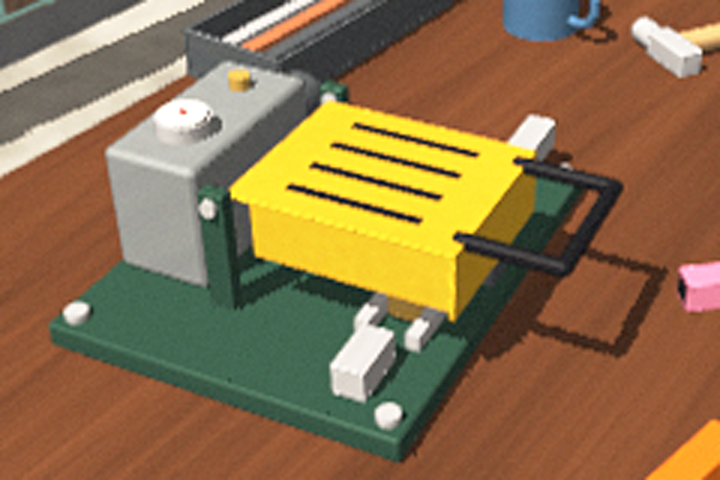

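Yaw is about 9° from both cameras. Now I'll refine it and find the tube's outer end in cropper coordinates.

```bash
python3 - <<'E'
from h import *
yaw=np.radians(8.9); R=np.array([[np.cos(yaw),-np.sin(yaw)],[np.sin(yaw),np.cos(yaw)]])
o=np.array([.5840,.0523])-R@[.005,0]; print("origin",o)
for n in ["scene","side"]:
    p=cv2.imread(f"{n}0raw.png"); w=np.load(f"{n}0.npy"); hsv=cv2.cvtColor(p,cv2.COLOR_BGR2HSV)
    c=w.copy(); c[...,:2]=(w[...,:2]-o)@R; c*=1000
    ins=(abs(c[...,0]-55)<160)&(abs(c[...,1]+20)<200)
    x,y,z=c[...,0],c[...,1],c[...,2]
    m=ins&(hsv[...,0]>20)&(hsv[...,0]<33)&(hsv[...,1]>180)&(abs(z-107)<4)
    q=c[m]; print(n,"yellow pct",np.percentile(q,[.5,1,99,99.5],axis=0).round(1).tolist())
    for k in np.arange(-60,61,30):
        s=q[abs(q[:,1]-k)<8]; print("  front x at y",k,np.percentile(s[:,0],2).round(1), np.median(s[:,2]).round(1))
    m=(abs(x+30)<22)&(y<-75)&(y>-240)&(z>38)&(z<55)
    q=c[m]; print(" tubetop",len(q), np.percentile(q,[1,5,50,95,99],axis=0).round(1).tolist())
    for k in range(-180,-75,15):
        s=q[abs(q[:,1]-k)<8]
        if len(s)>5: print("   y",k,"x",np.percentile(s[:,0],[3,50,97]).round(1),"z",np.median(s[:,2]).round(1),len(s))
    m=(x<-95)&(x>-175)&(abs(y)<70)&(z>90)&(z<125)
    q=c[m]; print(" handle",len(q),np.percentile(q,[1,50,99],axis=0).round(1).tolist())
    q=q[(q[:,0]<-135)]; print("  bar",len(q),np.percentile(q,[1,50,99],axis=0).round(1).tolist())
    if len(q)>20: print("  slope",np.polyfit(q[:,1],q[:,0],1))
    m=(hsv[...,0]>60)&(hsv[...,0]<95)&(hsv[...,1]>60)&(z>10)&(z<28)&(x>-110)&(x<220)&(abs(y)<220)
    q=c[m]; print(" plate",len(q),np.percentile(q,[.5,99.5],axis=0).round(1).tolist())
    m=ins&(z>26)&(z<60)&(x>0)&(y<0)&(x<85)
    q=c[m]; print(" white on plate",len(q)); 
    if len(q): print(np.percentile(q,[2,50,98],axis=0).round(1).tolist())
E
```

```text
origin [0.5791 0.0515]
scene yellow pct [[-76.0, -68.6, 103.3], [-75.4, -68.1, 103.6], [91.4, 68.2, 109.2], [91.7, 69.2, 109.7]]
  front x at y -60 -72.7 106.3
  front x at y -30 -72.9 106.4
  front x at y 0 -73.1 106.5
  front x at y 30 -72.8 106.3
  front x at y 60 -71.3 106.4
 tubetop 650 [[-39.1, -215.3, 39.0], [-37.9, -210.9, 40.2], [-26.0, -150.1, 43.1], [-15.5, -83.0, 45.3], [-14.7, -76.9, 46.6]]
   y -180 x [-38.  -25.6 -15.4] z 42.9 73
   y -165 x [-38.1 -25.6 -15.4] z 43.0 73
   y -150 x [-38.7 -25.8 -15.4] z 43.3 76
   y -135 x [-37.7 -25.5 -15.5] z 43.2 69
   y -120 x [-38.7 -26.2 -14.7] z 42.9 70
   y -105 x [-39.2 -26.8 -14.9] z 43.3 71
   y -90 x [-38.8 -25.7 -15.2] z 42.9 63
 handle 368 [[-147.3, -54.9, 101.3], [-136.6, -3.3, 108.5], [-95.6, 55.1, 112.4]]
  bar 204 [[-147.4, -53.6, 101.3], [-139.8, -0.6, 108.6], [-135.3, 53.0, 112.9]]
  slope [   0.0052 -140.328 ]
 plate 5194 [[-71.7, -188.3, 11.2], [191.9, 123.1, 23.4]]
 white on plate 20
[[71.5, -125.3, 26.3], [83.2, -104.8, 27.8], [84.8, -72.1, 58.7]]
side yellow pct [[-80.1, -66.4, 103.3], [-78.9, -65.2, 103.6], [87.0, 73.2, 108.7], [87.8, 73.8, 108.9]]
  front x at y -60 -73.5 106.8
  front x at y -30 -78.7 106.8
  front x at y 0 -77.6 106.9
  front x at y 30 -77.2 106.9
  front x at y 60 -75.9 106.8
 tubetop 112 [[-43.2, -215.9, 38.9], [-42.7, -210.5, 40.6], [-32.5, -187.5, 43.9], [-20.6, -166.3, 45.4], [-19.9, -162.6, 45.7]]
   y -180 x [-42.8 -32.5 -20.1] z 44.0 39
   y -165 x [-43.  -33.7 -21.5] z 43.6 23
 handle 504 [[-151.9, -49.4, 100.9], [-137.4, 19.8, 109.0], [-96.0, 59.5, 111.7]]
  bar 268 [[-152.0, -49.0, 101.6], [-146.9, 13.8, 109.4], [-135.6, 59.4, 111.6]]
  slope [   0.0055 -146.1905]
 plate 4693 [[-81.2, -156.3, 10.4], [183.0, 153.4, 23.6]]
 white on plate 0
```

```bash
cat >> h.py <<'E'
from scipy.spatial.transform import Rotation as Ro
YAW=0.151; RC=np.array([[np.cos(YAW),-np.sin(YAW),0],[np.sin(YAW),np.cos(YAW),0],[0,0,1.]])
OC=np.array([.5791,.0515,0])+RC@[.001,.002,0]
def c2w(p): return OC+RC@np.array(p)
def w2c(p): return (np.array(p)-OC)@RC
RT=np.column_stack([-RC[:,1],[0,0,-1],RC[:,0]])
def plan(tc,Rt=RT):
    s=sense(); R=np.array(s["eef_rot"]); d=R.T@(c2w(tc)-s["ee_pos"]); rv=np.degrees(Ro.from_matrix(R.T@Rt).as_rotvec())
    print("tcp crop mm",1000*w2c(s["ee_pos"]),"t",s["clock"]); print("xyz",d.round(4),"rot",rv.round(2))
def st():
    s=sense(); print("t",s["clock"],"crop mm",(1000*w2c(s["ee_pos"])).round(1),"F crop",(RC.T@s["wrist_force"]).round(2),"open",s["opening"],"j",s["joints"])
E
python3 - <<'E'
from h import *
print(np.linalg.det(RT)); print(c2w([-.03,-.218,.032]),c2w([-.145,0,.105]))
for n in ["scene","side"]:
    w=np.load(f"{n}0.npy"); c=1000*w2c(w)
    m=(c[...,0]>-85)&(c[...,0]<-48)&(c[...,1]<-120)&(c[...,1]>-195)&(c[...,2]>24)
    q=c[m];print(n,len(q),np.percentile(q,[2,50,98],axis=0) if len(q) else '')
plan([-.030,-.262,.15])
E
```

```text
1.0000000000000002
[ 0.5829 -0.1664  0.032 ] [0.4364 0.0318 0.105 ]
scene 35 [[ -70.3273 -183.5031   24.1956]
 [ -62.1279 -176.2595   25.8537]
 [ -55.5928 -167.8604   26.7998]]
side 4 [[ -66.7874 -183.5108   25.2649]
 [ -64.498  -179.9813   26.2421]
 [ -61.3252 -176.3763   28.5975]]
tcp crop mm [-519.819  -612.4658  204.4808] t 0.15
xyz [-0.5208  0.0549 -0.3024] rot [  0.07 -84.57  -0.06]
```

servo_tool:
  targets:
    - {"xyz": [-0.052,0.0,-0.03],"delta_rot": [0,-9,0]}
    - {"xyz": [-0.104,0.0,-0.06],"delta_rot": [0,-18,0]}
    - {"xyz": [-0.156,0.0,-0.091],"delta_rot": [0,-27,0]}
    - {"xyz": [-0.208,0.0,-0.121],"delta_rot": [0,-36,0]}
    - {"xyz": [-0.26,0.0,-0.151],"delta_rot": [0,-45,0]}
    - {"xyz": [-0.312,0.01,-0.181],"delta_rot": [0,-54,0]}
    - {"xyz": [-0.364,0.02,-0.212],"delta_rot": [0,-63,0]}
    - {"xyz": [-0.416,0.03,-0.242],"delta_rot": [0,-72,0]}
    - {"xyz": [-0.468,0.04,-0.272],"delta_rot": [0,-80,0]}
    - {"xyz": [-0.521,0.055,-0.302],"delta_rot": [0,-84.6,0]}
    - {"xyz": [-0.521,0.055,-0.302],"delta_rot": [0,-84.6,0]}
    - {"xyz": [-0.521,0.055,-0.302],"delta_rot": [0,-84.6,0]}
  gripper: -1
  grip_force: 40

```text
clock: 1.65
ee_pos: [0.5893, -0.2107, 0.1493]
eef_rot: [[0.151, -0.002, 0.989], [-0.989, 0.001, 0.151], [-0.001, -1.0, -0.002]]
wrist_force: [-0.6, -1.0, 0.2]
opening: 0.0001
```

```bash
python3 - <<'E'
from h import *
st(); plan([-.030,-.245,.033])
p,d,w=cloud("wrist"); cv2.imwrite("pics/w1.png",p); np.save("w1.npy",w)
p,d,w=cloud("scene"); cv2.imwrite("pics/s1.png",p)
E
```

```text
t 1.65 crop mm [ -30.4 -262.8  149.3] F crop [-0.7  -0.89  0.19] open 9.190783881658484e-05 j [ 0.757   0.3564 -0.5691  1.5705  0.1971  1.2748  0.3097]
tcp crop mm [ -30.364  -262.7535  149.3207] t 1.65
xyz [-0.0176  0.1163  0.0006] rot [ 0.09  0.02 -0.08]
```

View pics/w1.png

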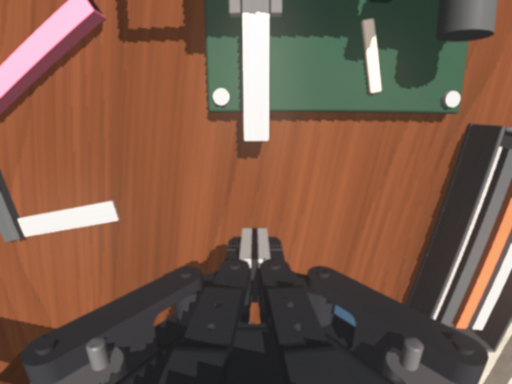

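View pics/s1.png

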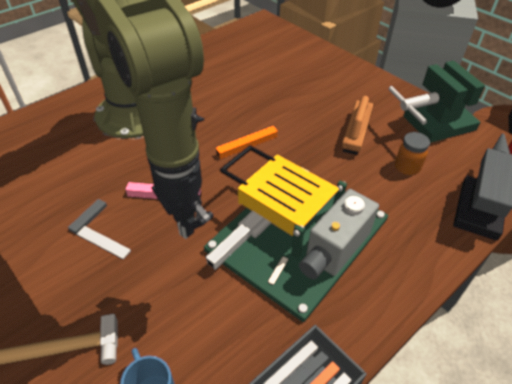

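The wrist view shows the tube straight ahead, with its end face at about (256,140), and the shut fingertips in line at (255,240). Next I'll check the end position.

```bash
python3 - <<'E'
from h import *
w=np.load("w1.npy"); c=1000*w2c(w)
m=(abs(c[...,0]+30)<25)&(c[...,1]<-100)&(c[...,1]>-235)&(c[...,2]>37)&(c[...,2]<55)
q=c[m];print(len(q),np.percentile(q,[1,50,99],axis=0))
for k in range(-210,-100,25):
    s=q[abs(q[:,1]-k)<8]; print(k,np.percentile(s[:,0],[3,97]).round(1))
E
```

```text
3466 [[ -41.2371 -217.4106   42.762 ]
 [ -29.198  -155.7393   44.6897]
 [ -17.5672 -101.2704   46.3761]]
-210 [-40.6 -17.4]
-185 [-40.4 -17.7]
-160 [-41.1 -18.1]
-135 [-40.9 -18.2]
-110 [-41.6 -18.5]
```

servo_tool:
  targets:
    - {"xyz": [0,0.04,0],"delta_rot": [0,0,0]}
    - {"xyz": [0,0.08,0],"delta_rot": [0,0,0]}
    - {"xyz": [0,0.116,0],"delta_rot": [0,0,0]}
    - {"xyz": [0,0.116,0],"delta_rot": [0,0,0]}

```text
clock: 2.25
ee_pos: [0.5853, -0.2138, 0.0314]
eef_rot: [[0.145, -0.007, 0.989], [-0.989, 0.001, 0.145], [-0.002, -1.0, -0.006]]
wrist_force: [-0.4, -0.1, 1.2]
opening: 0.0001
```

```bash
python3 - <<'E'
from h import *
st(); plan([-.030,-.235,.033])
E
```

```text
t 2.25 crop mm [ -34.7 -265.2   31.4] F crop [-0.37 -0.08  1.25] open 7.997171520844772e-05 j [ 0.7362  0.4634 -0.5375  1.6854  0.2639  1.0728  0.2619]
tcp crop mm [ -34.7273 -265.2002   31.4427] t 2.25
xyz [-0.0302 -0.0015  0.0046] rot [ 0.37 -0.31 -0.14]
```

servo_tool:
  targets:
    - {"xyz": [-0.015,-0.002,0.005],"delta_rot": [0.4,-0.3,-0.1]}
    - {"xyz": [-0.03,-0.002,0.005],"delta_rot": [0.4,-0.3,-0.1]}
    - {"xyz": [-0.03,-0.002,0.005],"delta_rot": [0.4,-0.3,-0.1]}

```text
clock: 2.62
ee_pos: [0.587, -0.1808, 0.0352]
eef_rot: [[0.154, 0.003, 0.988], [-0.988, 0.001, 0.154], [-0.0, -1.0, 0.003]]
wrist_force: [0.3, 0.2, -0.2]
opening: -0.0004
```

```bash
python3 - <<'E'
from h import *
st(); plan([-.030,-.215,.033])
E
```

```text
t 2.625 crop mm [ -28.1 -232.8   35.2] F crop [ 0.32  0.15 -0.23] open -0.00038618761508999095 j [ 0.7072  0.4381 -0.556   1.7148  0.2584  1.06    0.2211]
tcp crop mm [ -28.1103 -232.8215   35.1883] t 2.625
xyz [-0.0178  0.0022 -0.0018] rot [-0.16  0.19 -0.01]
```

servo_tool:
  targets:
    - {"xyz": [-0.006,0.002,-0.002],"delta_rot": [0,0,0]}
    - {"xyz": [-0.012,0.002,-0.002],"delta_rot": [0,0,0]}
    - {"xyz": [-0.018,0.002,-0.002],"delta_rot": [0,0,0]}
    - {"xyz": [-0.024,0.002,-0.002],"delta_rot": [0,0,0]}
    - {"xyz": [-0.03,0.002,-0.002],"delta_rot": [0,0,0]}
    - {"xyz": [-0.036,0.002,-0.002],"delta_rot": [0,0,0]}
    - {"xyz": [-0.042,0.002,-0.002],"delta_rot": [0,0,0]}
    - {"xyz": [-0.048,0.002,-0.002],"delta_rot": [0,0,0]}
    - {"xyz": [-0.054,0.002,-0.002],"delta_rot": [0,0,0]}

```text
clock: 3.75
ee_pos: [0.5767, -0.1273, 0.0332]
eef_rot: [[0.154, 0.003, 0.988], [-0.988, 0.001, 0.154], [-0.0, -1.0, 0.003]]
wrist_force: [-0.7, 0.4, -0.4]
opening: -0.0002
```

```bash
python3 - <<'E'
from h import *
st(); plan([-.030,-.170,.033])
p,d,w=cloud("wrist"); cv2.imwrite("pics/w2.png",p)
E
```

```text
t 3.75 crop mm [ -30.3 -178.4   33.2] F crop [-0.66  0.47 -0.39] open -0.00020271534299728198 j [ 0.658   0.3985 -0.5814  1.776   0.249   1.0383  0.14  ]
tcp crop mm [ -30.2864 -178.4061   33.1821] t 3.75
xyz [-0.0084  0.0002  0.0003] rot [-0.16  0.19 -0.01]
```

View pics/w2.png

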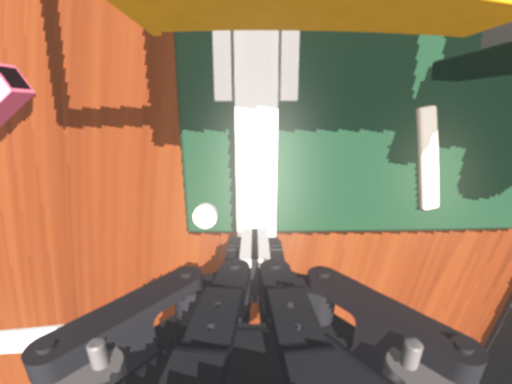

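```bash
python3 - <<'E'
from h import *
p,d,w=cloud("wrist"); c=1000*w2c(w)
for v in range(150,275,6): print(v,c[v,255].round(1),c[v,245].round(1),p[v,255])
p,d,w=cloud("scene"); cv2.imwrite("pics/s2.png",cv2.resize(p[170:320,150:350],None,fx=4,fy=4))
E
```

```text
150 [ -30.3 -127.    44.2] [ -35.9 -127.    44.7] [255 255 255]
156 [ -30.3 -130.4   44.7] [ -35.9 -130.4   45. ] [255 255 255]
162 [ -30.2 -133.9   44. ] [ -36.  -134.1   43.5] [255 255 255]
168 [ -30.2 -137.2   45.2] [ -36.  -137.6   43.4] [255 255 255]
174 [ -30.2 -140.7   45.6] [ -36.  -140.8   45.3] [255 255 255]
180 [ -30.2 -144.4   45. ] [ -36.  -144.3   45.2] [255 255 255]
186 [ -30.2 -148.2   44.1] [ -36.  -148.1   44.5] [255 255 255]
192 [ -30.1 -151.9   44.2] [ -36.1 -151.8   44.4] [255 255 255]
198 [ -30.1 -155.5   44.3] [ -36.1 -155.7   44. ] [255 255 255]
204 [ -30.1 -159.4   43.9] [nan nan nan] [255 255 255]
210 [ -30.1 -162.9   45. ] [ -36.1 -163.5   43.4] [255 255 255]
216 [ -30.1 -166.9   44.6] [ -36.1 -167.1   44. ] [255 255 255]
222 [ -30.  -171.1   43.9] [ -36.1 -170.7   44.7] [255 255 255]
228 [ -30.2 -165.8   65.5] [ -35.5 -165.8   65.6] [247 251 255]
234 [ -30.2 -166.    72.7] [ -35.3 -166.3   72.1] [122 126 134]
240 [ -30.3 -166.3   79. ] [ -35.2 -166.4   78.8] [115 119 127]
246 [ -30.3 -166.    85.9] [ -35.  -166.4   85.1] [108 112 119]
252 [ -30.4 -166.3   91.2] [ -34.8 -166.4   90.9] [102 105 112]
258 [ -30.4 -166.3   96.6] [ -34.7 -166.8   95.7] [103 105 113]
264 [ -30.4 -168.9   97.1] [ -34.5 -165.4  103.1] [124 126 134]
270 [ -30.4 -171.7   97.3] [ -34.3 -165.   108.2] [110 111 119]
```

View pics/s2.png

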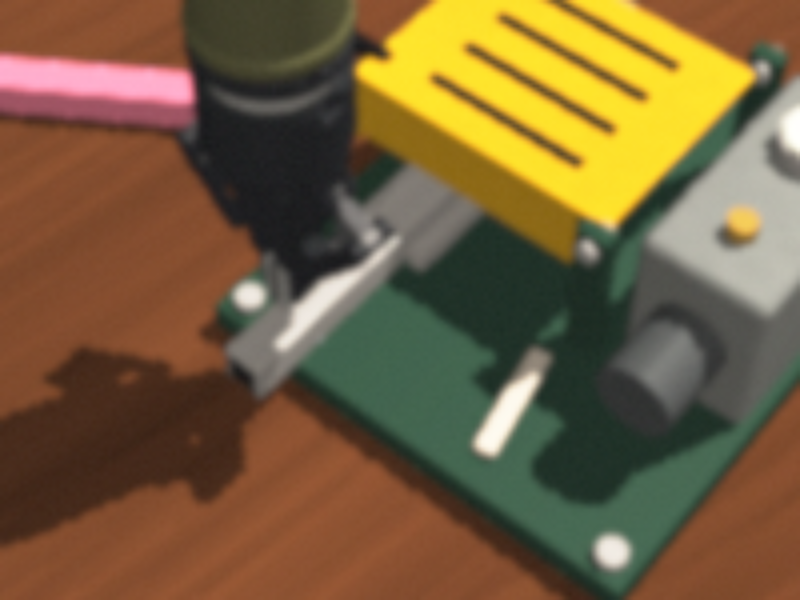

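```bash
python3 - <<'E'
from h import *
st()
p,d,w=cloud("side"); cv2.imwrite("pics/d2.png",cv2.resize(p[60:260,180:400],None,fx=3,fy=3))
c=1000*w2c(w)
m=(abs(c[...,0]+30)<60)&(c[...,1]>-230)&(c[...,1]<-120)&(c[...,2]>46)&(c[...,2]<130)
q=c[m];print(len(q)); 
for z in range(46,130,8):
    s=q[abs(q[:,2]-z)<4]; print(z,len(s),np.percentile(s,[2,50,98],axis=0)[:,:2].round(0).tolist() if len(s) else '')
p,d,w=cloud("scene"); c=1000*w2c(w)
m=(abs(c[...,0]+30)<60)&(c[...,1]>-230)&(c[...,1]<-120)&(c[...,2]>46)&(c[...,2]<130)
q=c[m];print(len(q)); 
for z in range(46,130,8):
    s=q[abs(q[:,2]-z)<4]; print(z,len(s),np.percentile(s,[2,50,98],axis=0)[:,:2].round(0).tolist() if len(s) else '')
E
```

```text
t 3.9 crop mm [ -30.2 -178.4   33.2] F crop [ 0.63 -0.04  0.26] open -0.0001498431445110324 j [ 0.658   0.3986 -0.5815  1.7759  0.249   1.0384  0.1406]
495
46 1 [[-34.0, -210.0], [-34.0, -210.0], [-34.0, -210.0]]
54 0 
62 10 [[-40.0, -173.0], [-35.0, -167.0], [-27.0, -164.0]]
70 34 [[-45.0, -179.0], [-34.0, -169.0], [-19.0, -164.0]]
78 32 [[-46.0, -183.0], [-36.0, -169.0], [-20.0, -166.0]]
86 39 [[-47.0, -182.0], [-37.0, -169.0], [-20.0, -164.0]]
94 37 [[-45.0, -182.0], [-33.0, -169.0], [-19.0, -165.0]]
102 42 [[-59.0, -174.0], [-30.0, -167.0], [-2.0, -164.0]]
110 91 [[-64.0, -186.0], [-29.0, -166.0], [-0.0, -163.0]]
118 109 [[-73.0, -187.0], [-29.0, -167.0], [6.0, -163.0]]
126 100 [[-78.0, -191.0], [-28.0, -166.0], [13.0, -160.0]]
376
46 7 [[-33.0, -214.0], [-22.0, -182.0], [-14.0, -127.0]]
54 0 
62 10 [[-33.0, -190.0], [-24.0, -188.0], [-18.0, -173.0]]
70 26 [[-39.0, -191.0], [-23.0, -188.0], [-16.0, -175.0]]
78 28 [[-41.0, -190.0], [-23.0, -185.0], [-15.0, -178.0]]
86 24 [[-38.0, -190.0], [-23.0, -188.0], [-15.0, -183.0]]
94 18 [[-34.0, -191.0], [-27.0, -189.0], [-15.0, -185.0]]
102 29 [[-51.0, -192.0], [-20.0, -190.0], [-2.0, -185.0]]
110 86 [[-61.0, -192.0], [-17.0, -189.0], [1.0, -169.0]]
118 70 [[-69.0, -191.0], [-14.0, -190.0], [9.0, -169.0]]
126 78 [[-75.0, -196.0], [-32.0, -190.0], [17.0, -184.0]]
```

View pics/d2.png

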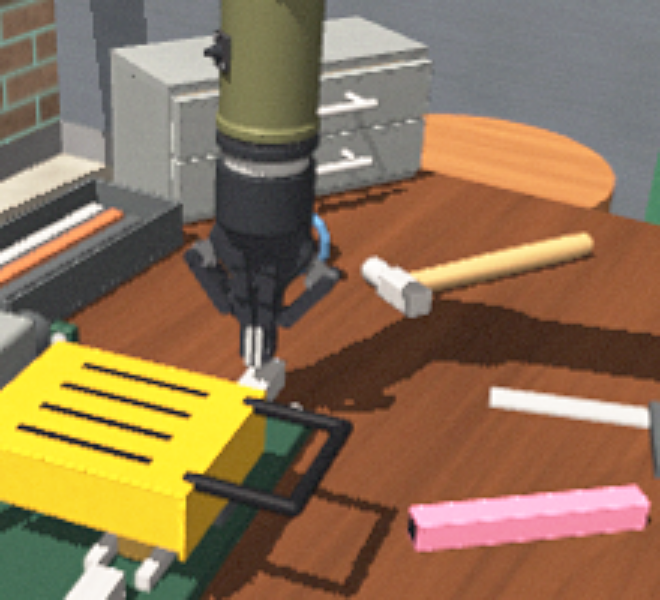

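All three cameras show the shut fingertips ending at z≈60 mm, although the reported TCP is at 33 mm. The fingers passed over the tube without touching it. I'll measure this offset precisely, then back out.

```bash
python3 - <<'E'
from h import *
p,d,w=cloud("wrist"); c=1000*w2c(w)
m=(abs(c[...,0]+30)<16)&(abs(c[...,1]+178)<16)&(c[...,2]>48)&(c[...,2]<110)
q=c[m]; print(len(q),np.percentile(q[:,2],[0,1,2,5,10]).round(1))
for n in("side","scene"):
    p,d,w=cloud(n); c=1000*w2c(w)
    m=(abs(c[...,0]+30)<20)&(abs(c[...,1]+178)<20)&(c[...,2]>48)&(c[...,2]<110)
    q=c[m]; print(n,len(q),np.percentile(q[:,2],[0,1,2,5,10]).round(1))
plan([-.030,-.245,.033])
E
```

```text
3107 [63.4 65.9 67.  69.5 73.2]
side 222 [60.2 61.4 62.8 65.5 68.7]
scene 151 [58.7 61.7 64.2 65.4 67.9]
tcp crop mm [ -30.3239 -179.1622   33.1466] t 4.15
xyz [0.0658 0.0001 0.0001] rot [-0.16  0.17 -0.  ]
```

servo_tool:
  targets:
    - {"xyz": [0.022,0,0],"delta_rot": [0,0,0]}
    - {"xyz": [0.045,0,0],"delta_rot": [0,0,0]}
    - {"xyz": [0.067,0,0],"delta_rot": [0,0,0]}
    - {"xyz": [0.067,0,0],"delta_rot": [0,0,0]}

```text
clock: 4.65
ee_pos: [0.5867, -0.1983, 0.0328]
eef_rot: [[0.148, 0.002, 0.989], [-0.989, -0.0, 0.148], [0.001, -1.0, 0.002]]
wrist_force: [-0.8, 0.4, -0.1]
opening: 0.0002
```

```bash
python3 - <<'E'
from h import *
st(); 
for n in("side","scene","wrist"):
    p,d,w=cloud(n); c=1000*w2c(w); cv2.imwrite(f"pics/{n}3.png",p)
    m=(abs(c[...,0]+30)<20)&(abs(c[...,1]+245)<20)&(c[...,2]>20)&(c[...,2]<110)
    q=c[m]; print(n,len(q),np.percentile(q[:,2],[0,1,2,5,10]).round(1))
plan([-.030,-.242,.008])
E
```

```text
t 4.65 crop mm [ -31.1 -250.1   32.8] F crop [-0.69  0.51 -0.12] open 0.00024498964502130794 j [ 0.7233  0.4488 -0.546   1.7037  0.2612  1.0598  0.2415]
side 202 [59.4 61.  62.2 65.6 69.1]
scene 142 [59.8 60.6 61.9 65.1 66.4]
wrist 3351 [63.4 65.8 66.9 69.8 73.6]
tcp crop mm [ -30.0279 -245.1837   33.0095] t 4.8
xyz [-0.0032  0.025  -0.    ] rot [-0.15  0.2  -0.07]
```

The offset is about 27 mm, and it repeats. I'll lower the reported TCP to about 7 mm, which puts the real tip near 34 mm, and check before pushing.

servo_tool:
  targets:
    - {"xyz": [0,0.013,0],"delta_rot": [-0.1,0.2,-0.1]}
    - {"xyz": [0,0.026,0],"delta_rot": [-0.1,0.2,-0.1]}
    - {"xyz": [0,0.026,0],"delta_rot": [-0.1,0.2,-0.1]}

```text
clock: 5.18
ee_pos: [0.5855, -0.1923, 0.005]
eef_rot: [[0.151, -0.002, 0.988], [-0.989, 0.001, 0.151], [-0.001, -1.0, -0.002]]
wrist_force: [-0.7, 0.6, -0.9]
opening: 0.0002
```

```bash
python3 - <<'E'
from h import *
st(); 
for n in("side","scene","wrist"):
    p,d,w=cloud(n); c=1000*w2c(w); cv2.imwrite(f"pics/{n}4.png",p if n!="scene" else cv2.resize(p[170:320,150:350],None,fx=4,fy=4))
    m=(abs(c[...,0]+30)<20)&(abs(c[...,1]+245)<20)&(c[...,2]>12)&(c[...,2]<110)
    q=c[m]; print(n,len(q),np.percentile(q[:,2],[0,1,2,5,10]).round(1))
plan([-.030,-.215,.007])
E
```

```text
t 5.175 crop mm [ -31.3 -244.     5. ] F crop [-0.57  0.66 -0.92] open 0.00023643646718639187 j [ 0.7073  0.4801 -0.5375  1.725   0.2814  1.0167  0.2212]
side 325 [31.1 34.  36.7 39.7 44.7]
scene 234 [30.2 35.4 36.9 42.  44. ]
wrist 6801 [37.2 40.6 42.4 47.2 54.3]
tcp crop mm [ -29.7857 -245.0358    7.0308] t 5.325
xyz [-0.03    0.     -0.0002] rot [-0.06  0.01  0.03]
```

View pics/scene4.png

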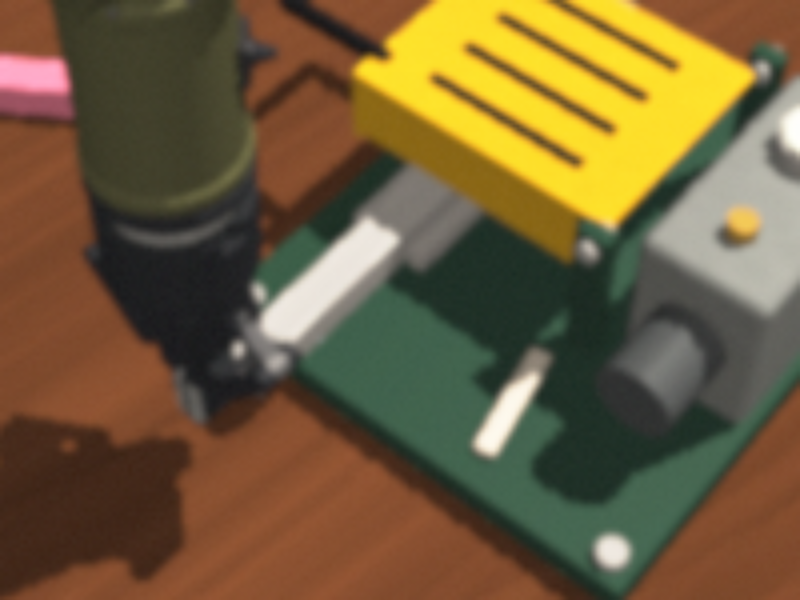

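servo_tool:
  targets:
    - {"xyz": [-0.008,0,0],"delta_rot": [0,0,0]}
    - {"xyz": [-0.014,0,0],"delta_rot": [0,0,0]}
    - {"xyz": [-0.02,0,0],"delta_rot": [0,0,0]}
    - {"xyz": [-0.025,0,0],"delta_rot": [0,0,0]}
    - {"xyz": [-0.03,0,0],"delta_rot": [0,0,0]}
    - {"xyz": [-0.035,0,0],"delta_rot": [0,0,0]}
    - {"xyz": [-0.04,0,0],"delta_rot": [0,0,0]}

```text
clock: 6.2
ee_pos: [0.5814, -0.1538, 0.0073]
eef_rot: [[0.15, 0.002, 0.989], [-0.989, -0.001, 0.15], [0.001, -1.0, 0.002]]
wrist_force: [0.4, -4.1, 2.9]
opening: 0.0001
```

```bash
python3 - <<'E'
from h import *
st(); plan([-.030,-.18,.007])
p,d,w=cloud("wrist"); cv2.imwrite("pics/w5.png",p)
c=1000*w2c(w)
for v in range(190,250,4): print(v,c[v,255].round(1))
E
```

```text
t 6.2 crop mm [ -29.6 -205.3    7.3] F crop [-0.25 -4.14  2.85] open 0.00011746557998595767 j [ 0.6701  0.4489 -0.5553  1.766   0.2758  1.0027  0.1607]
tcp crop mm [ -29.5697 -205.3311    7.3482] t 6.2
xyz [-0.0253  0.0003 -0.0004] rot [-0.09 -0.01  0.08]
190 [ -29.5 -171.3   44.9]
194 [ -29.5 -173.3   45. ]
198 [ -29.5 -175.8   43.6]
202 [ -29.5 -177.6   44.7]
206 [ -29.5 -179.7   44.7]
210 [ -29.5 -181.9   44.5]
214 [ -29.5 -184.2   44.1]
218 [ -29.5 -186.1   44.6]
222 [ -29.5 -187.9   45.7]
226 [ -29.5 -190.3   45.3]
230 [ -29.5 -193.1   43.8]
234 [ -29.5 -194.2   46.3]
238 [ -29.6 -193.7   52.2]
242 [ -29.6 -194.1   55.8]
246 [ -29.6 -193.7   60.6]
```

View pics/w5.png

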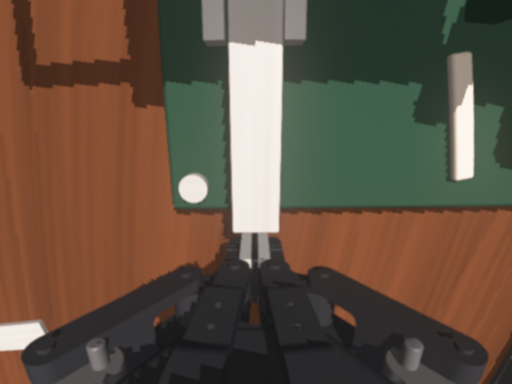

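The tube is now being pushed at about 4 N, with its outer end at y ≈ -193.5. Another 30 to 65 mm remains.

servo_tool:
  targets:
    - {"xyz": [-0.005,0,0],"delta_rot": [0,0,0]}
    - {"xyz": [-0.01,0,0],"delta_rot": [0,0,0]}
    - {"xyz": [-0.015,0,0],"delta_rot": [0,0,0]}
    - {"xyz": [-0.02,0,0],"delta_rot": [0,0,0]}
    - {"xyz": [-0.025,0,0],"delta_rot": [0,0,0]}
    - {"xyz": [-0.029,0,0],"delta_rot": [0,0,0]}

```text
clock: 7.0
ee_pos: [0.5769, -0.1235, 0.0073]
eef_rot: [[0.151, 0.002, 0.988], [-0.988, -0.0, 0.151], [0.0, -1.0, 0.001]]
wrist_force: [1.3, -3.2, 2.0]
opening: 0.0001
```

servo_tool:
  targets:
    - {"xyz": [-0.003,0,0],"delta_rot": [0,0,0]}
    - {"xyz": [-0.006,0,0],"delta_rot": [0,0,0]}
    - {"xyz": [-0.009,0,0],"delta_rot": [0,0,0]}

```text
clock: 7.38
ee_pos: [0.5758, -0.1165, 0.0074]
eef_rot: [[0.151, 0.002, 0.989], [-0.989, -0.003, 0.151], [0.003, -1.0, 0.002]]
wrist_force: [2.6, -10.2, -0.1]
opening: -0.0
```

```bash
python3 - <<'E'
from h import *
st(); plan([-.030,-.17,.007])
E
```

```text
t 7.375 crop mm [ -29.5 -167.6    7.4] F crop [  1.   -10.48  -0.09] open -4.105655611214358e-05 j [ 0.6303  0.4248 -0.5721  1.8017  0.2732  0.9912  0.0997]
tcp crop mm [ -29.5201 -167.6243    7.3523] t 7.375
xyz [ 0.0024  0.0004 -0.0005] rot [-0.11  0.03  0.19]
```

servo_tool:
  targets:
    - {"xyz": [-0.003,0,0],"delta_rot": [0,0,0]}
    - {"xyz": [-0.004,0,0],"delta_rot": [0,0,0]}

```text
clock: 7.62
ee_pos: [0.5758, -0.1167, 0.0074]
eef_rot: [[0.149, 0.004, 0.989], [-0.989, -0.008, 0.149], [0.008, -1.0, 0.003]]
wrist_force: [2.0, -12.0, -0.6]
opening: -0.0
```

```bash
python3 - <<'E'
from h import *
st()
E
```

```text
t 7.625 crop mm [ -29.5 -167.7    7.4] F crop [  0.17 -12.19  -0.6 ] open -6.072696959197105e-06 j [ 0.627   0.4224 -0.5706  1.8042  0.277   0.9888  0.093 ]
```

servo_tool:
  targets:
    - {"xyz": [-0.005,0,0],"delta_rot": [0,0,0.4]}
    - {"xyz": [-0.009,0,0],"delta_rot": [0,0,0.4]}
    - {"xyz": [-0.009,0,0],"delta_rot": [0,0,0.4]}

```text
clock: 8.0
ee_pos: [0.5752, -0.1168, 0.0076]
eef_rot: [[0.144, 0.005, 0.99], [-0.989, -0.011, 0.144], [0.011, -1.0, 0.004]]
wrist_force: [3.2, -17.9, -1.9]
opening: 0.0001
```

```bash
python3 - <<'E'
from h import *
st()
p,d,w=cloud("wrist"); cv2.imwrite("pics/w6.png",p)
c=1000*w2c(w)
for v in range(210,250,5): print(v,c[v,255].round(1))
p,d,w=cloud("side"); cv2.imwrite("pics/d6.png",cv2.resize(p[140:300,90:330],None,fx=3,fy=3))
st()
E
```

```text
t 8.0 crop mm [ -30.2 -167.8    7.6] F crop [  0.45 -18.16  -1.87] open 5.990522478477671e-05 j [ 0.6253  0.4193 -0.5694  1.8074  0.2786  0.9866  0.0859]
210 [ -30.1 -143.9   44.8]
215 [ -30.1 -146.8   44. ]
220 [ -30.1 -149.3   44.6]
225 [ -30.1 -152.    44.8]
230 [ -30.1 -155.3   43.7]
235 [ -30.2 -156.3   47.6]
240 [ -30.2 -156.1   53.7]
245 [ -30.2 -155.9   59.3]
t 8.1 crop mm [ -30.2 -167.8    7.6] F crop [  0.78 -17.36  -1.23] open -0.00010214075331261767 j [ 0.6254  0.4195 -0.5694  1.8075  0.2784  0.9867  0.086 ]
```

View pics/w6.png

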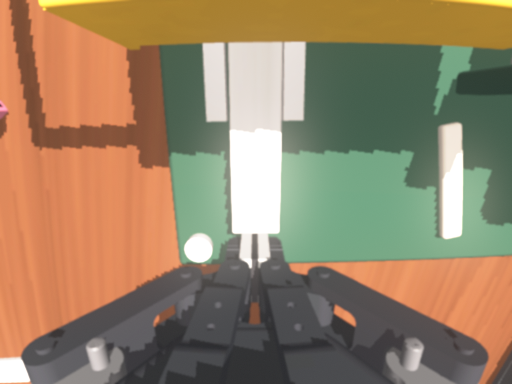

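View pics/d6.png

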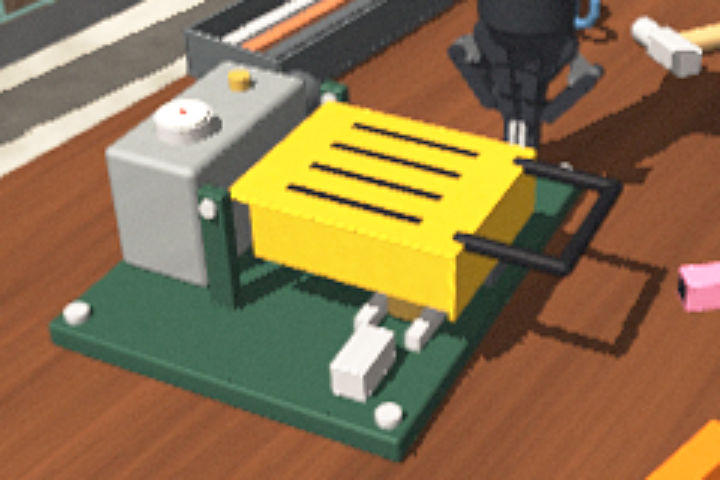

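The tube holds firm at 18 N. The outer end has moved 61 mm, from -217 to -156, so the tip is at y≈24, within the allowed stop range. I'll retract gently, rise and go above the handle.

servo_tool:
  targets:
    - {"xyz": [0.003,0,0],"delta_rot": [0,0,0]}
    - {"xyz": [0.01,0,0],"delta_rot": [0,0,0]}
    - {"xyz": [0.025,0,0],"delta_rot": [0,0,0]}
    - {"xyz": [0.035,-0.01,0],"delta_rot": [0,0,0]}
    - {"xyz": [0.035,-0.06,0],"delta_rot": [0,0,0]}
    - {"xyz": [0.035,-0.11,0],"delta_rot": [0,0,0]}
    - {"xyz": [0.035,-0.15,0],"delta_rot": [0,0,0]}
    - {"xyz": [0.035,-0.15,0],"delta_rot": [0,0,0]}

```text
clock: 9.1
ee_pos: [0.5822, -0.1502, 0.1628]
eef_rot: [[0.144, 0.013, 0.99], [-0.989, -0.013, 0.144], [0.014, -1.0, 0.011]]
wrist_force: [-0.3, 0.8, 0.4]
opening: 0.0001
```

```bash
python3 - <<'E'
from h import *
st(); plan([-.145,0,.14])
p,d,w=cloud("scene"); cv2.imwrite("pics/s7.png",cv2.resize(p[130:330,180:420],None,fx=3,fy=3))
c=1000*w2c(w)
m=(abs(c[...,0]+28)<22)&(c[...,1]<-75)&(c[...,1]>-240)&(c[...,2]>38)&(c[...,2]<50); print(np.percentile(c[m],[1,50,99],axis=0))
E
```

```text
t 9.1 crop mm [ -28.3 -201.9  162.8] F crop [-0.18  0.87  0.42] open 0.00011967356194536079 j [ 0.7075  0.2822 -0.6003  1.6333  0.1773  1.2634  0.2185]
tcp crop mm [ -28.2654 -201.9057  162.8371] t 9.1
xyz [-0.2014  0.0186 -0.1183] rot [-0.63 -0.37  0.83]
[[ -39.6596 -156.7127   38.4658]
 [ -26.706  -118.8959   43.2648]
 [ -15.3418  -77.1005   46.3435]]
```

View pics/s7.png

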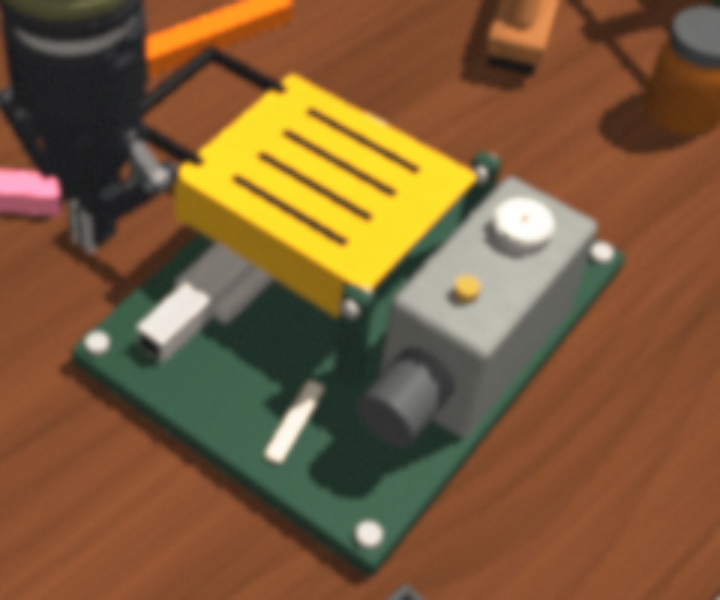

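The tube stayed put, with its outer end still at about -156.7. Moving above the handle.

servo_tool:
  targets:
    - {"xyz": [-0.03,0,-0.025],"delta_rot": [0,0,0]}
    - {"xyz": [-0.06,0,-0.05],"delta_rot": [0,0,0]}
    - {"xyz": [-0.1,0,-0.08],"delta_rot": [0,0,0]}
    - {"xyz": [-0.14,0.005,-0.1],"delta_rot": [-0.6,-0.4,0.8]}
    - {"xyz": [-0.175,0.01,-0.118],"delta_rot": [-0.6,-0.4,0.8]}
    - {"xyz": [-0.201,0.019,-0.118],"delta_rot": [-0.6,-0.4,0.8]}
    - {"xyz": [-0.201,0.019,-0.118],"delta_rot": [-0.6,-0.4,0.8]}
    - {"xyz": [-0.201,0.019,-0.118],"delta_rot": [-0.6,-0.4,0.8]}
  gripper: 0.2

```text
clock: 10.15
ee_pos: [0.435, 0.0306, 0.1375]
eef_rot: [[0.15, -0.004, 0.989], [-0.989, 0.001, 0.15], [-0.001, -1.0, -0.004]]
wrist_force: [0.9, -0.2, 0.1]
opening: 0.0513
```

```bash
python3 - <<'E'
from h import *
st(); plan([-.145,0,.14])
for n in("side","scene","wrist"):
    p,d,w=cloud(n); cv2.imwrite(f"pics/{n}8.png",p)
    c=1000*w2c(w)
    m=(abs(c[...,0]+145)<45)&(abs(c[...,1])<22)&(c[...,2]>120)&(c[...,2]<210)
    q=c[m]; print(n,"tips",len(q),np.percentile(q[:,2],[0,1,2,5]).round(1) if len(q) else '')
    m=(abs(c[...,0]+145)<16)&(abs(c[...,1])<60)&(c[...,2]>85)&(c[...,2]<125)
    q=c[m]; print(n,"bar",len(q),np.percentile(q,[2,50,98],axis=0).round(1).tolist() if len(q) else '')
E
```

```text
t 10.15 crop mm [-146.6   -1.   137.5] F crop [ 0.86 -0.32  0.12] open 0.05131331484997743 j [ 0.6567 -0.0788 -0.7454  2.0149 -0.0587  1.1895  0.0856]
tcp crop mm [-146.6054   -1.0268  137.5218] t 10.15
xyz [-0.001  -0.0025  0.0016] rot [ 0.24 -0.02 -0.08]
side tips 350 [166.5 168.3 169.  171.6]
side bar 310 [[-153.0, -51.4, 101.3], [-146.8, 12.9, 109.2], [-129.9, 56.7, 111.8]]
scene tips 264 [167.  168.1 168.5 170.5]
scene bar 228 [[-147.4, -56.1, 102.0], [-140.3, -3.0, 108.9], [-130.3, 49.1, 112.2]]
wrist tips 3214 [167.1 169.2 170.6 173.2]
wrist bar 2564 [[-151.0, -52.9, 106.8], [-144.5, 7.2, 110.6], [-130.0, 53.7, 112.4]]
```

View pics/wrist8.png

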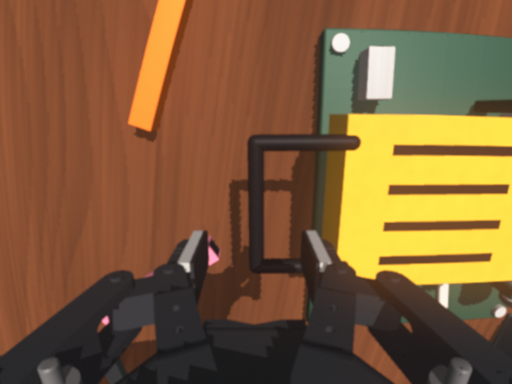

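View pics/side8.png

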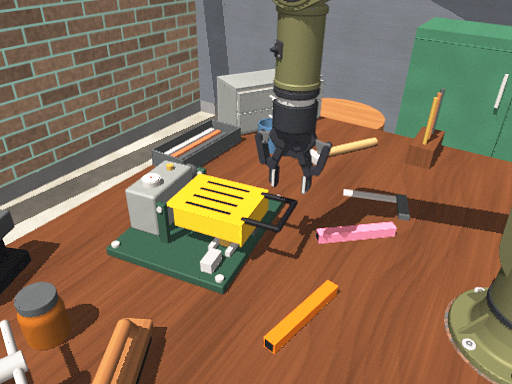

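At this opening the tips are 29.5 mm above the reported TCP, and the handle bar lies centred between the fingers. I'll descend so the real tips reach z≈86 mm.

servo_tool:
  targets:
    - {"xyz": [0,0.025,0.001],"delta_rot": [0.2,0,0]}
    - {"xyz": [0,0.05,0.001],"delta_rot": [0.2,0,0]}
    - {"xyz": [0,0.07,0.001],"delta_rot": [0.2,0,0]}
    - {"xyz": [0,0.08,0.001],"delta_rot": [0.2,0,0]}
    - {"xyz": [0,0.08,0.001],"delta_rot": [0.2,0,0]}
    - {"xyz": [0,0.08,0.001],"delta_rot": [0.2,0,0]}

```text
clock: 11.05
ee_pos: [0.4369, 0.0306, 0.0586]
eef_rot: [[0.149, 0.001, 0.989], [-0.989, 0.002, 0.149], [-0.001, -1.0, 0.001]]
wrist_force: [0.2, 0.2, 0.1]
opening: 0.0513
```

```bash
python3 - <<'E'
from h import *
st(); plan([-.145,0,.058])
for n in("side","wrist"):
    p,d,w=cloud(n); cv2.imwrite(f"pics/{n}9.png",p if n=="wrist" else cv2.resize(p[100:280,180:360],None,fx=3.3,fy=3.3))
E
```

```text
t 11.05 crop mm [-144.8   -1.2   58.6] F crop [0.24 0.16 0.08] open 0.05130940247504326 j [ 0.6397  0.0375 -0.7711  2.1033  0.0292  1.0103  0.0027]
tcp crop mm [-144.7621   -1.2423   58.5795] t 11.05
xyz [-0.0012  0.0006 -0.0002] rot [-0.08 -0.1  -0.08]
```

View pics/wrist9.png

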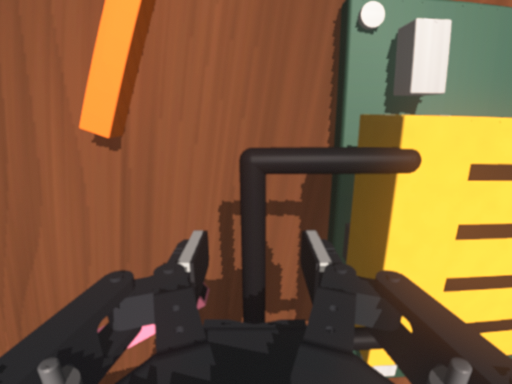

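View pics/side9.png

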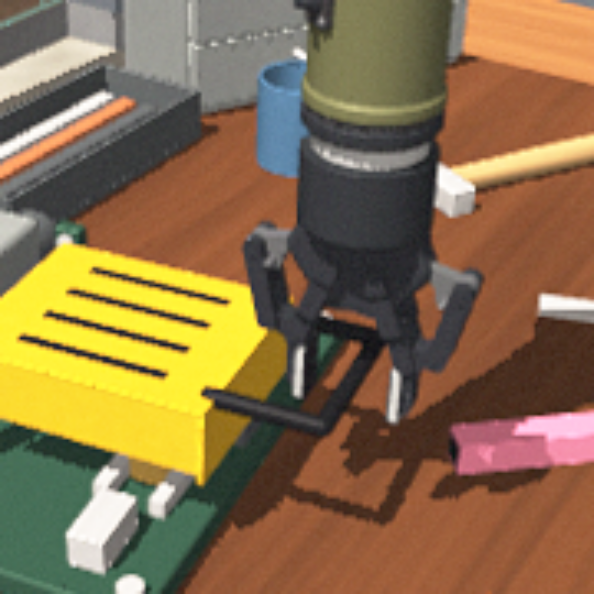

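The fingers straddle the bar. The bar runs at column 255 between pads at 200 and 315. Closing with a moderate grip.

servo_tool:
  targets:
    - {"xyz": [0,0,0],"delta_rot": [0,0,0]}
    - {"xyz": [0,0,0],"delta_rot": [0,0,0]}
    - {"xyz": [0,0,0],"delta_rot": [0,0,0]}
    - {"xyz": [0,0,0],"delta_rot": [0,0,0]}
    - {"xyz": [0,0,0],"delta_rot": [0,0,0]}
    - {"xyz": [0,0,0],"delta_rot": [0,0,0]}
  gripper: -1
  grip_force: 35

```text
clock: 11.9
ee_pos: [0.4364, 0.0305, 0.059]
eef_rot: [[0.149, 0.0, 0.989], [-0.989, 0.001, 0.149], [-0.001, -1.0, 0.0]]
wrist_force: [-3.2, -0.1, 5.4]
opening: 0.011
```

```bash
python3 - <<'E'
from h import *
st()
for n in("side","wrist"):
    p,d,w=cloud(n); cv2.imwrite(f"pics/{n}10.png",p if n=="wrist" else cv2.resize(p[100:280,180:360],None,fx=3.3,fy=3.3))
r=.235
for a in (0,5,10,15,20,25,30,35,40,45):
    t=np.radians(a); print(a,"x %.4f z %.4f"%(r*(1-np.cos(t)),r*np.sin(t)))
E
```

```text
t 11.9 crop mm [-145.2   -1.3   59. ] F crop [-3.13  0.38  5.38] open 0.01095382177592989 j [ 0.6397  0.0366 -0.7713  2.1031  0.0293  1.0121  0.0027]
0 x 0.0000 z 0.0000
5 x 0.0009 z 0.0205
10 x 0.0036 z 0.0408
15 x 0.0080 z 0.0608
20 x 0.0142 z 0.0804
25 x 0.0220 z 0.0993
30 x 0.0315 z 0.1175
35 x 0.0425 z 0.1348
40 x 0.0550 z 0.1511
45 x 0.0688 z 0.1662
```

View pics/side10.png

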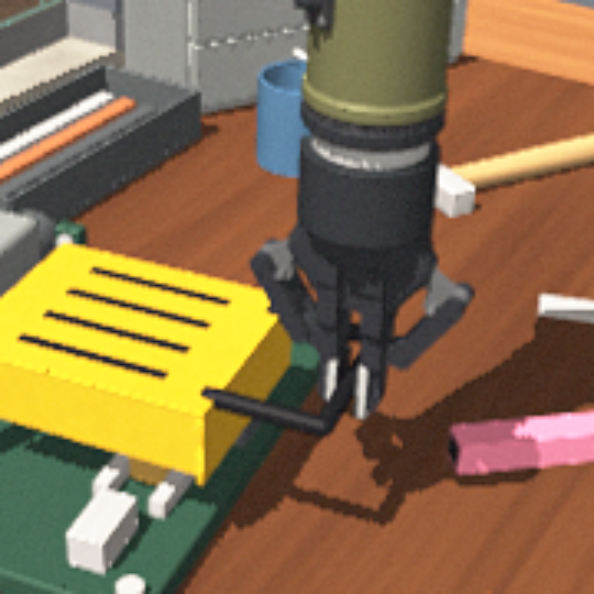

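Gripped, with an opening of 11 mm on the 12 mm bar. I'll lift along the arc in stages.

servo_tool:
  targets:
    - {"xyz": [0,-0.01,0.0002],"delta_rot": [0,0,0]}
    - {"xyz": [0,-0.0205,0.001],"delta_rot": [0,0,0]}
    - {"xyz": [0,-0.031,0.002],"delta_rot": [0,0,0]}
    - {"xyz": [0,-0.041,0.0036],"delta_rot": [0,0,0]}
    - {"xyz": [0,-0.041,0.0036],"delta_rot": [0,0,0]}

```text
clock: 12.62
ee_pos: [0.4398, 0.031, 0.1005]
eef_rot: [[0.149, 0.0, 0.989], [-0.989, 0.0, 0.149], [-0.0, -1.0, 0.0]]
wrist_force: [0.2, -0.2, -5.1]
opening: 0.0104
```

```bash
python3 - <<'E'
from h import *
st()
for n in("side","scene"):
    p,d,w=cloud(n); cv2.imwrite(f"pics/{n}11.png",p)
E
```

```text
t 12.625 crop mm [-141.8   -1.3  100.5] F crop [ 0.12 -0.27 -5.15] open 0.010436471949874316 j [ 0.6513 -0.0205 -0.7645  2.0524 -0.0162  1.1039  0.0438]
```

View pics/side11.png

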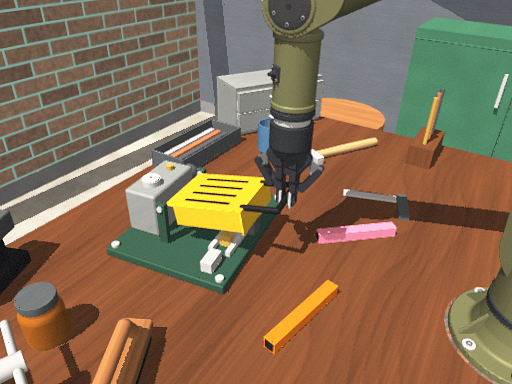

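The guard is rising cleanly. Continuing along the arc to 45°.

servo_tool:
  targets:
    - {"xyz": [0,-0.01,0.002],"delta_rot": [0,0,0]}
    - {"xyz": [0,-0.02,0.0044],"delta_rot": [0,0,0]}
    - {"xyz": [0,-0.03,0.0073],"delta_rot": [0,0,0]}
    - {"xyz": [0,-0.04,0.0106],"delta_rot": [0,0,0]}
    - {"xyz": [0,-0.049,0.0143],"delta_rot": [0,0,0]}
    - {"xyz": [0,-0.0585,0.0184],"delta_rot": [0,0,0]}
    - {"xyz": [0,-0.068,0.023],"delta_rot": [0,0,0]}
    - {"xyz": [0,-0.077,0.028],"delta_rot": [0,0,0]}
    - {"xyz": [0,-0.0855,0.033],"delta_rot": [0,0,0]}
    - {"xyz": [0,-0.094,0.039],"delta_rot": [0,0,0]}
    - {"xyz": [0,-0.102,0.045],"delta_rot": [0,0,0]}
    - {"xyz": [0,-0.11,0.0515],"delta_rot": [0,0,0]}
    - {"xyz": [0,-0.118,0.058],"delta_rot": [0,0,0]}
    - {"xyz": [0,-0.125,0.065],"delta_rot": [0,0,0]}
    - {"xyz": [0,-0.125,0.065],"delta_rot": [0,0,0]}
    - {"xyz": [0,-0.125,0.065],"delta_rot": [0,0,0]}

```text
clock: 14.72
ee_pos: [0.5012, 0.0407, 0.2263]
eef_rot: [[0.149, -0.007, 0.989], [-0.989, -0.001, 0.149], [-0.0, -1.0, -0.007]]
wrist_force: [-14.9, -1.1, 8.1]
opening: 0.0113
```

```bash
python3 - <<'E'
from h import *
st()
for n in("side","scene","wrist"):
    p,d,w=cloud(n); cv2.imwrite(f"pics/{n}12.png",p); np.save(f"{n}12.npy",w)
    hsv=cv2.cvtColor(p,cv2.COLOR_BGR2HSV); c=1000*w2c(w)
    m=(hsv[...,0]>20)&(hsv[...,0]<33)&(hsv[...,1]>180)&(abs(c[...,1])<60)&(c[...,0]>-80)&(c[...,0]<90)&(c[...,2]>100)
    q=c[m]
    # top plate: fit plane via RANSAC-ish on x,z
    best=None
    rng=np.random.default_rng(0)
    for _ in range(400):
        a,b=q[rng.integers(len(q),size=2)]
        if abs(a[0]-b[0])<40: continue
        k=(b[2]-a[2])/(b[0]-a[0]); r=abs(q[:,2]-a[2]-k*(q[:,0]-a[0]))/np.hypot(1,k)
        n_=(r<2).sum()
        if best is None or n_>best[0]: best=(n_,k,r<2)
    i=q[best[2]]; k=np.polyfit(i[:,0],i[:,2],1)
    print(n,len(q),best[0],"angle",np.degrees(np.arctan(-k[0])),"z at hinge x90",np.polyval(k,90))
    m=(abs(c[...,0]+28)<22)&(c[...,1]<-75)&(c[...,1]>-240)&(c[...,2]>38)&(c[...,2]<50); print("  tube",m.sum(),np.percentile(c[m],[1,50,99],axis=0).round(1).tolist() if m.sum() else '')
E
```

```text
t 14.725 crop mm [-79.6  -0.9 226.3] F crop [-14.86   1.13   8.14] open 0.011304069266576395 j [ 0.6302  0.0389 -0.775   1.7481  0.0274  1.3725 -0.0003]
side 840 143 angle -15.420043064484254 z at hinge x90 235.49260897467136
  tube 114 [[-43.9, -155.7, 39.4], [-33.1, -133.4, 43.7], [-19.9, -110.4, 45.6]]
scene 3019 2579 angle 43.92091626828052 z at hinge x90 108.01206411632546
  tube 368 [[-39.8, -156.5, 38.2], [-26.5, -118.0, 43.0], [-15.2, -76.0, 46.0]]
wrist 5459 1032 angle 42.25905418146789 z at hinge x90 111.11018534009081
  tube 0
```

View pics/side12.png

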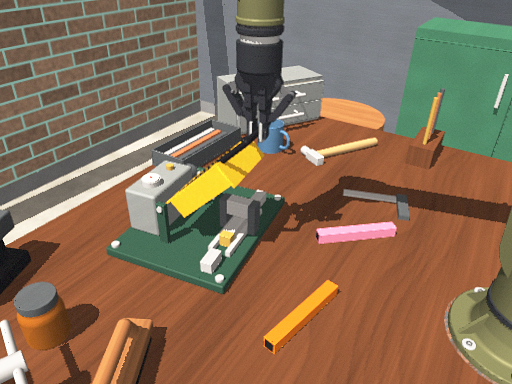

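View pics/scene12.png

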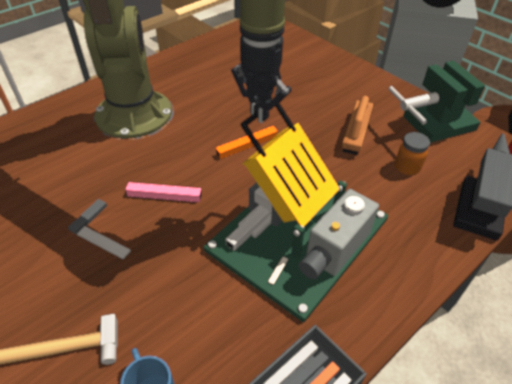

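The scene-camera plane fit gives about 44°, and the tube's outer end is unchanged. There is about 15 N of radial preload, so I'll relieve it by holding at the measured pose.

servo_tool:
  targets:
    - {"xyz": [0,-0.001,0],"delta_rot": [0,0,0]}
    - {"xyz": [0,-0.001,0],"delta_rot": [0,0,0]}
    - {"xyz": [0,-0.001,0],"delta_rot": [0,0,0]}
    - {"xyz": [0,-0.001,0],"delta_rot": [0,0,0]}

```text
clock: 15.38
ee_pos: [0.5017, 0.0409, 0.2272]
eef_rot: [[0.149, -0.006, 0.989], [-0.989, -0.0, 0.149], [-0.001, -1.0, -0.006]]
wrist_force: [2.4, 0.9, -6.7]
opening: 0.0107
```

```bash
cat > ang.py <<'E'
from h import *
import sys
st()
for n in("side","scene","wrist"):
    p,d,w=cloud(n); cv2.imwrite(f"pics/{n}{sys.argv[1]}.png",p if n!="side" else cv2.resize(p[130:290,100:310],None,fx=3.7,fy=3.7,interpolation=cv2.INTER_CUBIC)); np.save(f"{n}13.npy",w)
    hsv=cv2.cvtColor(p,cv2.COLOR_BGR2HSV); c=1000*w2c(w)
    m=(hsv[...,0]>20)&(hsv[...,0]<33)&(hsv[...,1]>180)&(abs(c[...,1])<60)&(c[...,0]>-60)&(c[...,0]<80)&(c[...,2]>100)
    q=c[m]; r=c[m][:, [0,2]].astype(np.float32)
    sel=abs((q[:,2]-107)-np.tan(np.radians(44.5))*(90-q[:,0]))<25
    q=q[sel]
    for _ in range(6):
        k=np.polyfit(q[:,0],q[:,2],1); e=q[:,2]-np.polyval(k,q[:,0]); q=q[abs(e)<max(4,2*np.median(abs(e)))]
    print(n,len(q),"angle",np.degrees(np.arctan(-k[0])).round(2),"resid",np.std(e).round(2))
    m=(abs(c[...,0]+28)<22)&(c[...,1]<-75)&(c[...,1]>-240)&(c[...,2]>38)&(c[...,2]<50); print("  tube",m.sum(),np.percentile(c[m],[1,50,99],axis=0).round(1).tolist() if m.sum() else '')
st()
E
python3 ang.py 13
```

```text
t 15.375 crop mm [-79.1  -0.9 227.2] F crop [ 2.48  0.51 -6.65] open 0.010685561266032241 j [ 0.6303  0.0386 -0.7749  1.7465  0.0269  1.3732  0.    ]
side 114 angle 36.95 resid 2.16
  tube 112 [[-43.8, -157.1, 39.2], [-33.4, -132.9, 43.9], [-19.5, -110.2, 46.3]]
scene 2556 angle 43.97 resid 1.59
  tube 367 [[-40.0, -156.7, 38.6], [-27.1, -117.3, 43.1], [-15.2, -76.3, 46.4]]
wrist 2408 angle 38.86 resid 4.92
  tube 0 
t 15.525 crop mm [-79.2  -0.9 227.1] F crop [ 4.24  0.51 -7.71] open 0.010535548766629746 j [ 0.6303  0.0385 -0.7749  1.7467  0.0269  1.3732  0.0001]
```

View pics/side13.png

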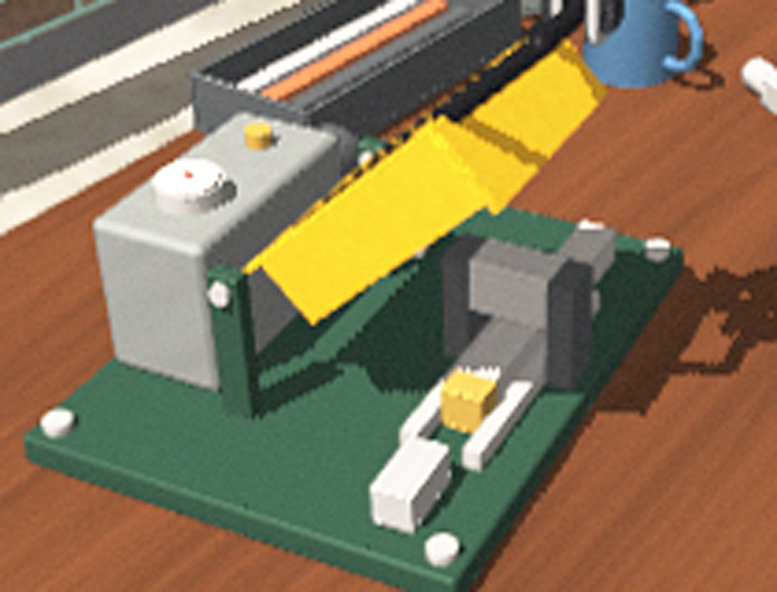

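View pics/wrist13.png

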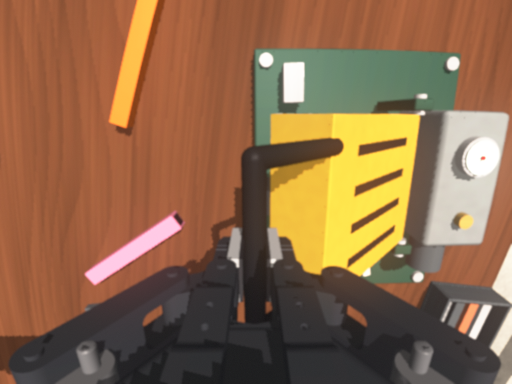

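The side view shows the tube running up to the brass stop at about (470,390), and the guard raised on the gripped handle. Last numeric check on the gap and on steadiness.

servo_tool:
  targets:
    - {"xyz": [0,0,0],"delta_rot": [0,0,0]}
    - {"xyz": [0,0,0],"delta_rot": [0,0,0]}
    - {"xyz": [0,0,0],"delta_rot": [0,0,0]}
    - {"xyz": [0,0,0],"delta_rot": [0,0,0]}
    - {"xyz": [0,0,0],"delta_rot": [0,0,0]}
    - {"xyz": [0,0,0],"delta_rot": [0,0,0]}
    - {"xyz": [0,0,0],"delta_rot": [0,0,0]}
    - {"xyz": [0,0,0],"delta_rot": [0,0,0]}

```text
clock: 16.52
ee_pos: [0.5016, 0.0408, 0.2271]
eef_rot: [[0.149, -0.006, 0.989], [-0.989, -0.0, 0.149], [-0.001, -1.0, -0.006]]
wrist_force: [1.4, 0.1, -6.4]
opening: 0.0107
```

```bash
python3 ang.py 14; python3 - <<'E'
from h import *
p,d,w=cloud("side"); hsv=cv2.cvtColor(p,cv2.COLOR_BGR2HSV); c=1000*w2c(w)
m=(abs(c[...,0]+32)<8)&(c[...,1]>0)&(c[...,1]<75)&(c[...,2]>35)&(c[...,2]<70)
ys,xs=np.nonzero(m)
o=np.argsort(c[m][:,1])
for i in o[::2]: print(c[ys[i],xs[i]].round(1),hsv[ys[i],xs[i]])
E
```

```text
t 16.525 crop mm [-79.3  -0.9 227.1] F crop [ 1.37 -0.13 -6.35] open 0.010655663356250988 j [ 0.6303  0.0385 -0.7749  1.7468  0.0269  1.3732  0.0001]
side 103 angle 37.13 resid 1.97
  tube 112 [[-43.9, -154.6, 38.5], [-33.3, -131.8, 43.8], [-20.7, -112.0, 45.7]]
scene 2541 angle 44.01 resid 1.58
  tube 366 [[-39.8, -156.9, 38.5], [-26.7, -118.6, 43.3], [-15.2, -76.2, 46.7]]
wrist 2375 angle 38.89 resid 4.9
  tube 0 
t 16.675 crop mm [-79.2  -0.9 227.1] F crop [ 1.57  0.21 -7.48] open 0.01068230450765118 j [ 0.6303  0.0385 -0.7749  1.7467  0.0269  1.3732  0.0001]
[-25.9   0.2  43.6] [ 12  18 142]
[-37.7   0.3  44.8] [ 15  18 144]
[-38.3   1.6  43.2] [  8  14 142]
[-36.6   2.9  43.6] [ 13  16 141]
[-27.6   3.8  44. ] [ 10  16 142]
[-39.8   4.7  43.2] [ 18  21 148]
[-35.6   5.6  45.1] [  8  15 138]
[-28.7   6.1  43.2] [ 16  20 137]
[-34.3   7.9  43.6] [ 18  19 136]
[-39.1   8.1  45.3] [ 15  15 139]
[-32.2   8.4  43.3] [ 12  19 136]
[-40.    9.9  44.1] [ 21  18 138]
[-38.1  10.8  44.2] [ 14  19 226]
[-24.5  11.6  43. ] [ 19  15 133]
[-26.9  11.8  43.9] [ 13  17 136]
[-31.8  12.3  43.2] [
[... 944 characters left out ...]
 46.2] [ 25 147 252]
[-38.6  39.8  46.4] [ 24 154 249]
[-25.6  41.2  45.6] [ 27 138 255]
[-32.9  42.2  43.6] [ 25 146 254]
[-32.9  42.3  38.4] [ 21 156 236]
[-35.2  42.4  39.3] [ 21 160 235]
[-24.2  42.9  46.4] [ 25 147 252]
[-26.3  43.   36.7] [ 21 158 238]
[-28.9  43.4  40.5] [ 21 156 236]
[-35.9  43.5  42.9] [ 20 160 233]
[-29.1  43.6  45.9] [ 26 144 253]
[-29.1  43.6  43.3] [ 20 161 233]
[-28.9  43.7  35.5] [ 21 153 236]
[-31.5  43.9  44.3] [ 20 164 216]
[-27.   44.2  40.4] [ 22 159 236]
[-31.7  44.4  42.1] [ 21 160 236]
[-38.7  44.7  42.1] [ 21 158 237]
[-25.1  44.7  45.3] [ 25 148 250]
[-38.9  45.1  39.9] [ 21 157 236]
[-37.   45.9  37.2] [ 21 159 234]
[-32.5  46.1  35.8] [ 21 158 236]
```

The tube top runs into the brass at y≈23 mm with no gap. The guard is steady at about 44° and the arm is still. Handing in.

```bash
python3 -c "
from h import *
print(hand_in())"
```

```text
the job is handed in; nothing more can be done
None
```

I pushed the tube home against the brass stop with the guard shut. Then I gripped the handle from above, lifted the guard to about 44–45° and handed in at 16.7 s while still holding it. No verdict was reported.

**What the last checks showed**
- **Tube:** it slid 61 mm and stopped dead, staying put under an 18 N push. With the guard open, the side camera shows it running into the brass at y ≈ 23 mm with no visible gap. Its outer end was still at about -157 mm after the lift.
- **Guard:** the scene camera measured 44.0° on two checks about a second apart, and the handle's position implies 44–45.7°. The gripper read 10.7 mm open on the 12 mm bar.
- **Load:** the wrist force was about 6–7 N, more than the 2–4 N the handle is said to carry. The difference is probably leftover strain from the lift.
- **Bystanders:** nothing was touched that I could see in the pictures; I did not measure their positions.

**What disagreed or failed**
- **Finger length:** the fingertips ended about 27 mm short of the reported TCP (29.5 mm when half open), according to all three cameras. Because of this my first push passed over the tube without touching it. I corrected for the offset from then on.
- **Camera calibration:** the scene and side cameras differ by about 5 mm, so I averaged them.
- **Guard angle:** fits from the side and wrist views gave 37–39°. They see little of the guard's top plate and fit it poorly, so I did not use them.

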